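# Change a rework frame over to the second side of a board

### The job

Side one of this board is finished: clear the empty parts cups that stand on it by nesting all of them, in size order, one inside the other and standing flat, inside the wide cup on the bench, without tipping any over. Then slacken the frame's lock knob fully, turn the board right over about its long axis to the stop by its bail handle so that the component side faces up and it lies level, and lock the knob home again. Leave the tools and other things on the bench where they are.

Things in the scene. Friction and masses are not known exactly. Their poses are not given: they have to be found in the camera images.
- frame: rework frame, fixed: dark base plate 150 x 350 x 12 mm, an aluminium post at each end. Origin: centre of the base's underside; y along the axle (left), x away from the robot. Axle 100 mm above the bench along y; the carrier with the board is 120 (x) by 230 (y) by 10 mm, centred over the origin; level, its upper face is at 105 mm. The lock knob stands on the right (-y) post.
- board (a joint): turning angle of the board carrier about the axle, rad: 0 = level, plain side up, bail handle on the far (+x) side, as at the start; grows as the bail goes up and over towards the robot; hard stop at 3.1416 = level, components up, bail on the near side. Balanced and slightly stiff (0.12 N m), stays where left; turns only while the lock is slackened.
- bail_mid (a point): middle of the bail handle's bar: steel, round, 10 mm thick, 100 mm long, parallel to the axle and 110 mm from it, with a 45 mm gap to the carrier's long edge; it can turn between the fingers. x points away from the axle, y along the bar.
- lockknob (a joint): angle of the lock knob about its upright axis, rad: 0 = locked home (starts at 0 to 0.06), grows counter-clockwise seen from above to the stop at 1.4 = fully slackened. It moves an index pin into the axle disc's slot; the pin goes home only when the board is within about 3 degrees of either stop. Light friction (0.05 N m) holds it where left.
- knob_grip (a point): grip point of the lock knob: on its upright axis, 181 mm above the bench, in its black grip bar (46 mm long, 14 mm thick, upright faces; crest 14 mm above this point, bar's foot 20 mm below it). x runs along the bar; locked, the bar lies along the frame's x axis.
- cup_wide: the wide open round cup of pale blue plastic, loose on the bench to the right of the frame: outside diameter 100 mm, inside 92 mm, 44 mm tall, floor 8 mm thick, 250 g. Origin: centre of its underside. It stays standing on the bench.
- cup_big: the largest of the cups on the board, open round cup of pale blue plastic, absent in some starts: outside diameter 68 mm, inside 61 mm, 58 mm tall, floor 8 mm thick, straight walls. Starts upright on the level board. Origin: centre of its underside, z up. Fits loosely into the next larger cup and stands on its floor, its rim then at least 22 mm above that cup's rim.
- cup_mid: the middle one of the cups on the board, open round cup of pale blue plastic, absent in some starts: outside diameter 51 mm, inside 44 mm, 72 mm tall, floor 8 mm thick, straight walls. Starts upright on the level board. Origin: centre of its underside, z up. Fits loosely into the next larger cup and stands on its floor, its rim then at least 22 mm above that cup's rim.
- cup_small: the smallest and tallest of the cups on the board, open round cup of pale blue plastic, absent in some starts: outside diameter 34 mm, inside 27 mm, 86 mm tall, floor 8 mm thick, straight walls. Starts upright on the level board. Origin: centre of its underside, z up. Fits loosely into the next larger cup and stands on its floor, its rim then at least 22 mm above that cup's rim.
- caliper: bystander: a digital caliper lying flat, 235 mm long, 14 mm high
- pliers: bystander: pliers lying flat, about 180 mm long
- moulding: bystander: a pale blue solid moulded housing, 85 x 60 mm, 44 mm high
- screwdriver: bystander: a screwdriver lying flat
- gauge_block: bystander: a steel gauge block 60 x 35 x 30 mm

How it is judged:
On the way, in this order (a step that is already met when the one before it is completed fails the run):
1. the lock knob is slackened (value of joint lockknob above 1.15 rad), for 0.1 s.
2. the board is turned over to the stop (value of joint board above 3.07 rad), for 0.2 s.
3. the lock knob is turned home with the board level (value of joint board above 3.07 rad and value of joint lockknob below 0.12 rad), for 0.3 s.
At the end, for the whole second after the job is handed in: Board level, component side up (joint above 3.07 rad), lock knob home (below 0.12 rad); every cup present upright (0.12 rad), at rest, within about 6 mm of the floor of the next larger present one, the outermost inside the wide cup (all of step 3 and z of cup_big in the frame of cup_wide between 0.004 and 0.014 m and z of cup_mid in the frame of cup_wide between 0.004 and 0.022 m and z of cup_small in the frame of cup_wide between 0.004 and 0.03 m and z of each of cup_mid, cup_small in the frame of cup_big above 0.004 m and z of cup_small in the frame of cup_mid above 0.004 m and horizontal distance between cup_big and cup_wide below 0.02 m and horizontal distance between cup_mid and cup_wide below 0.026 m and horizontal distance between cup_small and cup_wide below 0.03 m and horizontal distance between cup_mid and cup_big below 0.012 m and horizontal distance between cup_small and cup_big below 0.02 m and horizontal distance between cup_small and cup_mid below 0.012 m and angle between each of cup_wide, cup_big, cup_mid, cup_small's own z axis and vertical below 0.12 rad and linear speed of each of cup_wide, cup_big, cup_mid, cup_small below 0.02 m/s); the robot touches nothing.
It fails at once if a cup is tipped over (angle between any of cup_wide, cup_big, cup_mid, cup_small's own z axis and vertical above 0.9 rad).
It fails at once if a bystander is moved more than 30 mm (distance of any of caliper, pliers, moulding, screwdriver, gauge_block from where it was at the start of the episode above 0.03 m).
Of cup_big, cup_mid, cup_small only 2 to 3 are there at a start; the rules pass over those that are not, and their reading is None.
At some moment in a run one of cup_wide may be knocked a few centimetres aside while the robot is not near it.
It also fails if it takes over 210 s, if anything falls off the work surface, if the arm or the gripper's body presses on something with over 40 N, if the wrist force passes 120 N, or if a joint passes its speed limit or range.

### The arm

A 7-joint arm with a two-finger parallel gripper is mounted at the origin on the work surface. World frame = base frame: x ahead of the robot, y to its left, z up, the work surface at z = 0. Lengths are in m, angles in rad, forces in N, time in s.
With the tool pointing down it reaches from about 0.35 to 0.9 m from the base axis. Payload 8.1 kg.
Tool frame: the origin (TCP) lies at the very end of the fingers, on their centre line; the grasp point (between the pads) lies 19 mm behind it (arm.tcp_to_grasp is the distance from the TCP to the grasp point, in m); z points along the fingers, y is the line along which they close (so a half turn about z gives the same grasp; the last joint's range is limited). The gripper opens to 92 mm and grips with 3 to 60 N. Pads are 19 mm wide; open, the fingers measure 130 mm over their backs; the gripper's body (75 mm by 190 mm) begins 47 mm behind the grasp point.
Start: joints at [-1.432, 0.434, 0.025, 1.573, -0.012, 1.134, -0.075], TCP at [0.15, 0.607, 0.205] pointing down, gripper open.
Joint ranges: [-2.62, 2.62], [-0.44, 2.09], [-1.27, 1.32], [0.08, 2.57], [-1.32, 4.46], [0.12, 2], [-2.74, 2.74]. Speed limits (rad/s): [2.22, 2.22, 3.01, 3.01, 3.14, 3.14, 3.14].

### API

Orientations are given as a rotation vector (axis times angle).
In Python, from cell import arm, probe_bus, get_image gives the robot as it stands (arm), with the cameras as plain functions and the readings (probe_bus).
- The arm moves only by the shell command python3 nudge.py 'ROWS' [FORCE]. ROWS is a JSON object whose key "steps" holds a list of rows, 1 to 10 of them, each of 5 numbers: dx, dy, dz in m, then a turn about the tool's z in rad, then the opening from 0.0 (shut) to 1.0 (fully open); each row shifts and turns the commanded pose from where the row before left it, along the tool's axes as they then stand; what a row does not reach is not made up. A row lasts 1/10 s, in which the tool goes at most 0.05 m and 0.15 rad, less where a joint would pass 70% of its speed; a pose out of reach is approached as far as the arm can. The fingers move at their own pace and stop on an object; FORCE is the grip in N (left out, the last holds). Time passes only in rows, so rows that do not move let the fingers close. It prints the time, the measured TCP pose, the force, the opening and the grip force at its end. Input that does not fit is refused with a message, and nothing moves.
- probe_bus.observe(): the state, without advancing time (a new reading comes with each control period).
- get_image(name): name is "scene" or "side" or "wrist"; returns a dict with "image" (480x640x3 uint8, blue, green, red), "fx", "fy", "cx", "cy" (pixels), "cam_to_world" (4x4, takes a point from camera to world coordinates); the wrist camera has in their place "mount" (4x4, takes a point from camera to tool coordinates, whose origin is the TCP and whose axes are the flange's). Camera axes: x right, y down, z forward; pixel columns grow to the right and rows downward; lengths in m; the calibration is good to about 2 mm. A picture is of the moment at which its call begins: read the wrist's pose just before it. There is no depth.
- arm.sign_off(): hands the job in; it is judged then, once.
The state is a dict: "clock": time; "joints": joint angles; "dq": joint speeds; "joint_efforts": joint torques, N m; "position": TCP position; "ee_rot": TCP orientation; "force": force on the tool from outside, world axes, zero at the start; "ft_torque": the same for the moment, N m; "width": opening from 0.0 (shut) to 1.0 (fully open); "gripper_force": force on a finger pad.
Only numpy, scipy, OpenCV 4.12 (cv2) and the standard library are available. Lean on these libraries where they do the work, as an engineer would, in place of code of your own. Each camera call takes 0.05 s, during which the arm holds its last target. There are 200 camera calls.

## Working session

There is one attempt and no reset: what is moved stays moved. The work goes in short steps, Python scripts to look and compute and a shell command to move; the robot and the scene stay as the last step left them, time stands still between calls to the robot, and variables do not carry over. Pictures are saved under pics/ and viewed, at most 14 in all, crops included, and the job is handed in when it is done.

```bash
ls; mkdir -p pics
python3 - <<'E'
from cell import arm, probe_bus, get_image
import cv2,numpy as np
o=probe_bus.observe(); print({k:np.round(v,3) for k,v in o.items()})
for n in("scene","side"):
    d=get_image(n); cv2.imwrite(f"pics/{n}0.png",d["image"]); print(n,d["fx"],d["cx"],d["cy"],np.round(d["cam_to_world"],3).tolist())
d=get_image("wrist");print(d["fx"],np.round(d["mount"],3).tolist());cv2.imwrite("pics/wrist0.png",d["image"])
E
```

```text
cell.py
nudge.py
pics
{'clock': np.float64(0.0), 'joints': array([-1.432,  0.435,  0.025,  1.574, -0.012,  1.134, -0.075]), 'dq': array([-0.   ,  0.002, -0.   ,  0.001, -0.001,  0.   , -0.   ]), 'joint_efforts': array([ 1.0000e-03, -6.6786e+01,  9.8500e-01, -3.1447e+01, -6.0000e-02,
        4.3000e-02,  0.0000e+00]), 'position': array([0.15 , 0.606, 0.204]), 'ee_rot': array([-3.790e-01, -3.119e+00,  2.000e-03]), 'force': array([-0.592,  0.458, -0.277]), 'ft_torque': array([0.011, 0.048, 0.013]), 'gripper_force': np.float64(0.0), 'width': np.float64(1.003)}
scene 490.08657614731595 320.0151758411824 242.5466358759245 [[-0.198, 0.729, -0.656, 1.197], [0.98, 0.158, -0.121, 0.164], [0.015, -0.667, -0.745, 0.837], [0.0, 0.0, 0.0, 1.0]]
side 590.5612075004174 318.61054498000567 222.58129377911658 [[0.983, -0.124, 0.136, 0.373], [-0.184, -0.657, 0.731, -0.999], [-0.001, -0.744, -0.668, 1.082], [0.0, 0.0, 0.0, 1.0]]
353.4834412363751 [[-0.0, -0.966, -0.26, 0.07], [1.0, -0.001, 0.001, -0.001], [-0.001, -0.26, 0.966, -0.18], [0.0, 0.0, 0.0, 1.0]]
```

View pics/scene0.png

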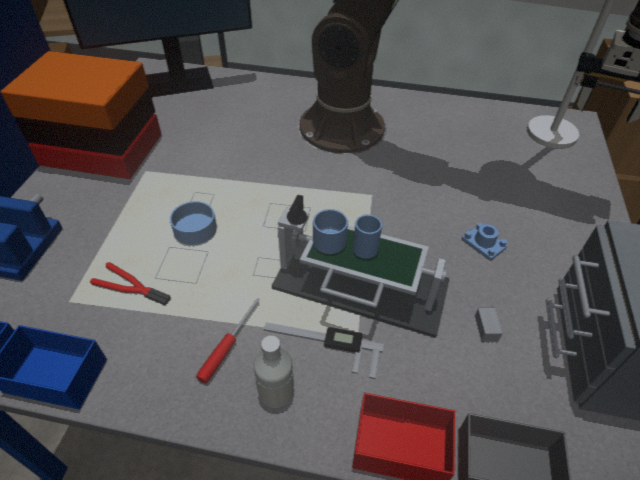

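View pics/side0.png

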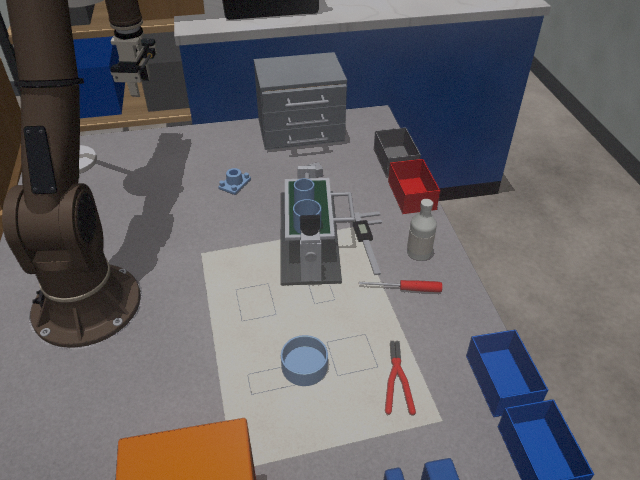

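The scene view shows two cups on the board, big at about (330,231) and mid at about (367,236). It also shows the wide cup at (193,222), the knob at (297,208) and the bail at (350,290). The side view agrees, but the knob partly occludes the big cup at (308,215).

```bash
cat > h.py <<'E'
from cell import arm, probe_bus, get_image
import cv2,numpy as np
from scipy.spatial.transform import Rotation as R
def shot(n):
    o=probe_bus.observe(); d=get_image(n)
    if n=="wrist":
        T=np.eye(4);T[:3,:3]=R.from_rotvec(o["ee_rot"]).as_matrix();T[:3,3]=o["position"]
        d["cam_to_world"]=T@np.array(d["mount"])
    return d
def plane(d,uv,z):
    T=np.array(d["cam_to_world"]);uv=np.atleast_2d(uv).astype(float)
    r=np.c_[(uv[:,0]-d["cx"])/d["fx"],(uv[:,1]-d["cy"])/d["fy"],np.ones(len(uv))]@T[:3,:3].T
    return T[:3,3]+r*((z-T[2,3])/r[:,2])[:,None]
def tri(ds,uvs):
    A=np.zeros((3,3));b=np.zeros(3)
    for d,p in zip(ds,uvs):
        T=np.array(d["cam_to_world"]);r=T[:3,:3]@[(p[0]-d["cx"])/d["fx"],(p[1]-d["cy"])/d["fy"],1];r/=np.linalg.norm(r)
        M=np.eye(3)-np.outer(r,r);A+=M;b+=M@T[:3,3]
    return np.linalg.solve(A,b)
def blue(im):
    h=cv2.cvtColor(im,cv2.COLOR_BGR2HSV);return cv2.inRange(h,(98,60,45),(118,170,255))
def blobs(im,amin=150):
    n,l,s,c=cv2.connectedComponentsWithStats(blue(im));return [(s[i].tolist(),c[i].round(1).tolist()) for i in range(1,n) if s[i,4]>amin]
E
python3 - <<'E'
from h import *
for n,(x,y,w,h) in {"scene":(260,185,200,150),"side":(260,155,120,135)}.items():
    d=shot(n);im=d["image"];print(n,blobs(im))
    cv2.imwrite(f"pics/{n}c.png",cv2.resize(im[y:y+h,x:x+w],None,fx=4,fy=4,interpolation=cv2.INTER_CUBIC))
E
```

```text
scene [([9, 197, 53, 48, 278], [40.6, 222.0]), ([170, 202, 44, 42, 1375], [192.4, 221.8]), ([313, 209, 35, 45, 1312], [329.7, 231.0]), ([353, 215, 29, 43, 1011], [366.8, 235.9]), ([462, 223, 45, 37, 961], [485.1, 240.0])]
side [([179, 16, 365, 172, 25697], [399.1, 82.9]), ([219, 168, 32, 26, 499], [234.0, 180.6]), ([293, 178, 29, 56, 920], [304.2, 201.3]), ([466, 330, 83, 150, 3369], [503.4, 382.8]), ([281, 336, 47, 50, 1447], [304.0, 359.9]), ([543, 399, 35, 54, 401], [558.4, 424.1]), ([422, 458, 37, 22, 638], [439.8, 470.1]), ([384, 468, 20, 12, 200], [393.5, 474.1])]
```

View pics/scenec.png

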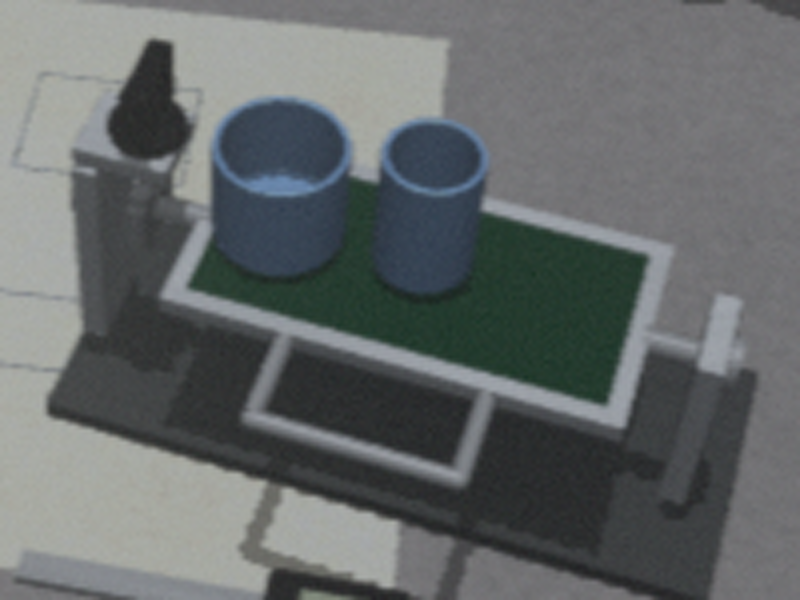

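View pics/sidec.png

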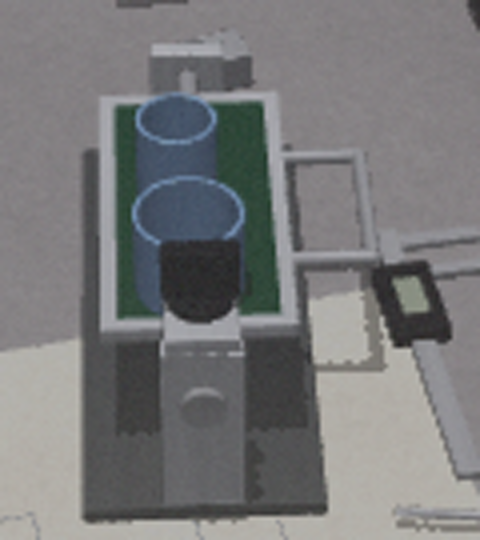

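The crops show the rim centres. In the scene crop (4x, offset 260,185) big is at (282,147) and mid at (434,157); in the side crop (4x, offset 260,155) big is at (189,215) and mid at (176,119). The board corners and knob crest are readable too.

Run:
```python
from h import *
a=shot("scene");b=shot("side")
S=lambda p:np.array(p)/4+[260,185]
D=lambda p:np.array(p)/4+[260,155]
print("big",plane(a,S((282,147)),.163)[0],plane(b,D((189,215)),.163)[0],tri((a,b),(S((282,147)),D((189,215)))))
print("mid",plane(a,S((434,157)),.177)[0],plane(b,D((176,119)),.177)[0],tri((a,b),(S((434,157)),D((176,119)))))
print("board side",plane(b,D([(98,96),(276,92),(297,320),(102,325)]),.105).round(4).tolist())
print("board scene",plane(a,S([(165,290),(612,408),(672,247)]),.105).round(4).tolist())
print("knob",plane(b,D((200,240)),.195)[0],plane(a,S((160,42)),.195)[0])
print("bail side",plane(b,D([(360,155),(374,258)]),.105).tolist(),"scene",plane(a,S([(250,412),(462,475)]),.105).tolist())
print("base",plane(b,D([(85,512),(325,507)]),.012).tolist(), plane(a,S([(50,402),(712,590)]),.012).tolist())
for d,z in((a,.044),(b,.044)):
    # wide cup: ray of the blob's widest columns -> centroid guess
    m=blue(d["image"]); n,l,s,c=cv2.connectedComponentsWithStats(m)
    g=(192,222) if d is a else (304,360)
    i=l[g[1],g[0]] or max(range(1,n),key=lambda k:-np.hypot(*(c[k]-g)))
    cn=max(cv2.findContours((l==i).astype(np.uint8),0,1)[0],key=len)
    P=plane(d,cn[:,0],.044)[:,:2]
    # silhouette of rim: widest-row and above (camera-far half) lies on the rim
    v=cn[:,0,1]; x0=s[i,0]; top=v<s[i,1]+s[i,3]*.38
    Q=P[top]; A=np.c_[2*Q,np.ones(len(Q))];sol=np.linalg.lstsq(A,(Q**2).sum(1),rcond=None)[0]
    print("wide",sol[:2],np.sqrt(sol[2]+sol[0]**2+sol[1]**2))
```

```text
big [0.54729924 0.06351887 0.163     ] [0.54183859 0.0598816  0.163     ] [0.54290641 0.06331286 0.1592942 ]
mid [0.55206905 0.13636309 0.177     ] [0.54681156 0.13495827 0.177     ] [0.54794915 0.13688684 0.17423391]
board side [[0.5131, 0.2596, 0.105], [0.6319, 0.2417, 0.105], [0.6002, 0.0185, 0.105], [0.4836, 0.0359, 0.105]]
board scene [[0.599, 0.0171, 0.105], [0.6251, 0.236, 0.105], [0.5184, 0.258, 0.105]]
knob [5.38400618e-01 2.69863678e-04 1.95000000e-01] [ 0.52151339 -0.00191245  0.195     ]
bail side [[0.6727118441743036, 0.1654628600199427, 0.10499999999999998], [0.6587105517765326, 0.0648943885712735, 0.10499999999999998]] scene [[0.6625529741516764, 0.07189404110204012, 0.10499999999999998], [0.677081692329803, 0.17235491666798058, 0.10499999999999998]]
base [[0.4603426517208543, -0.02806033794921936, 0.01200000000000001], [0.6047495606414145, -0.05102847788388498, 0.01200000000000001]] [[0.6101931141906467, -0.04324117373497771, 0.01200000000000001], [0.652911397712321, 0.3011450335862416, 0.01200000000000001]]
wide [ 0.48256901 -0.26497296] 0.04814142218996869
wide [ 0.47633097 -0.26811928] 0.04804586187701103
```

```bash
cat >> h.py <<'E'
def to(x,y,z,head=None):
    "tool-axis shift to world point; turn to tool-y heading; shift is before the turn"
    o=probe_bus.observe();M=R.from_rotvec(o["ee_rot"]).as_matrix();d=M.T@(np.array([x,y,z])-o["position"])
    h=np.arctan2(M[1,1],M[0,1]);t=None if head is None else (-(head-h)+np.pi)%(2*np.pi)-np.pi
    print("shift",d.round(4),"head",round(h,3),"turn",t and round(t,3),"tilt",round(np.arccos(-M[2,2]),3),"j",o["joints"].round(2),"t",o["clock"])
E
python3 nudge.py '{"steps":[[0,0,-0.01,0.146,1],[0,0,-0.01,0.146,1],[0,0,-0.01,0.146,1],[0,0,-0.01,0.146,1],[0,0,-0.01,0.146,1],[0,0,-0.01,0.146,1],[0,0,-0.01,0.146,1],[0,0,-0.01,0.146,1],[0,0,-0.01,0.146,1],[0,0,-0.01,0.146,1]]}'
python3 -c "
from h import *
to(.544,.062,.30,-.135)"
```

```text
clock: 1.35
position: [0.1496, 0.6068, 0.3054]
ee_rot: [-2.368, -2.064, 0.0]
force: [-0.4, 0.4, -0.8]
width: 1.0
gripper_force: 0.0
shift [-0.4858  0.4651  0.0054] head -0.137 turn -0.002 tilt 0.0 j [-1.65  0.38  0.35  1.44 -0.13  1.35 -1.43] t 1.35
```

```bash
python3 nudge.py '{"steps":[[-0.0347,0.0332,0,0,1],[-0.0347,0.0332,0,0,1],[-0.0347,0.0332,0,0,1],[-0.0347,0.0332,0,0,1],[-0.0347,0.0332,0,0,1],[-0.0347,0.0332,0,0,1],[-0.0347,0.0332,0,0,1],[-0.0347,0.0332,0,0,1],[-0.0347,0.0332,0,0,1],[-0.0347,0.0332,0,0,1]]}'
python3 nudge.py '{"steps":[[-0.0347,0.0332,0,0,1],[-0.0347,0.0332,0,0,1],[-0.0347,0.0332,0,0,1],[-0.0347,0.0332,0,0,1],[0,0,0,0,1],[0,0,0,0,1]]}'
python3 -c "
from h import *
to(.544,.062,.30,-.135)
d=shot('wrist');cv2.imwrite('pics/w1.png',d['image']);print(blobs(d['image']))"
```

```text
clock: 2.35
position: [0.4343, 0.2177, 0.3054]
ee_rot: [-2.362, -2.071, -0.001]
force: [0.1, 0.9, -0.2]
width: 0.996
gripper_force: 0.0
clock: 2.95
position: [0.5473, 0.063, 0.3049]
ee_rot: [2.365, 2.067, -0.001]
force: [-0.8, 0.5, -0.0]
width: 1.001
gripper_force: 0.0
shift [-0.0015 -0.0031  0.0049] head -0.134 turn 0.001 tilt 0.0 j [-0.77  0.28  0.74  1.64 -0.19  1.3  -0.13] t 2.95
[([272, 108, 61, 63, 1891], [300.7, 141.6]), ([273, 179, 73, 78, 4330], [308.8, 218.1])]
```

View pics/w1.png

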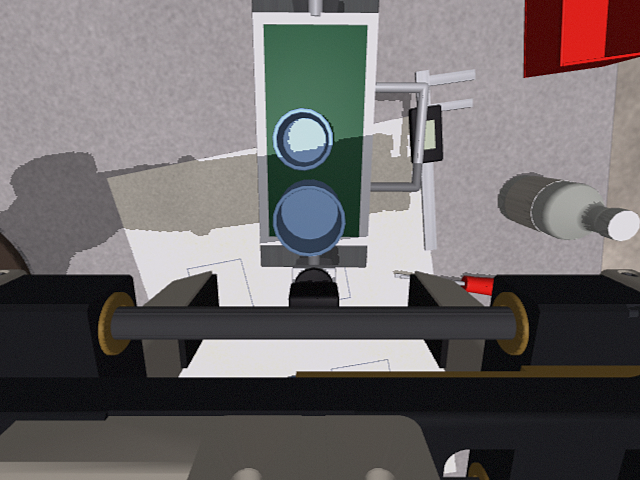

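The wrist view shows big at about (309,218), mid at about (302,139), the knob's top at (315,270), the bail's bar at about x=425 and the board's corners.

Run:
```python
from h import *
d=shot("wrist")
print("big",plane(d,(309,218.5),.163)[0],"mid",plane(d,(302,139.5),.177)[0])
print("board",plane(d,[(252,13),(379,13),(367,238),(262,238)],.105).round(4).tolist())
print("bail",plane(d,[(427,86),(417,187)],.105).round(4).tolist())
print("wide:")
for n,g in(("scene",(192,222)),("side",(304,360))):
    print(n,blobs(shot(n)["image"],800)[:4])
```

```text
big [0.54283302 0.06589996 0.163     ] mid [0.54665863 0.13669428 0.177     ]
board [[0.5136, 0.2588, 0.105], [0.6335, 0.2429, 0.105], [0.6016, 0.0234, 0.105], [0.4857, 0.0388, 0.105]]
bail [[0.6756, 0.1722, 0.105], [0.66, 0.0728, 0.105]]
wide:
scene [([170, 201, 44, 43, 1387], [192.6, 221.9]), ([313, 210, 35, 44, 1301], [329.8, 231.2]), ([353, 215, 29, 44, 1022], [366.6, 235.9]), ([462, 223, 45, 37, 961], [485.1, 239.9])]
side [([326, 16, 218, 172, 20026], [444.7, 85.6]), ([179, 37, 106, 88, 4885], [227.2, 79.0]), ([293, 178, 29, 56, 921], [304.2, 201.3]), ([466, 330, 83, 150, 3363], [503.4, 383.0])]
```

```bash
python3 nudge.py '{"steps":[[0.0005,-0.0041,0.04,0,1],[0,0,0.04,0,1],[0,0,0.04,0,1],[0,0,0.03,0,1],[0,0,0.011,0,1],[0,0,0,0,1],[0,0,0,0,0.65],[0,0,0,0,0.6],[0,0,0,0,0.6],[0,0,0,0,0.6]]}' 15
python3 nudge.py '{"steps":[[0,0,0,0,0.6],[0,0,0,0,0.6],[0,0,-0.01,0,0.6],[0,0,-0.03,0,0.6],[0,0,-0.03,0,0.6],[0,0,-0.03,0,0.6]]}'
python3 -c "
from h import *
to(.48,-.266,.24,-.135)"
```

```text
clock: 4.15
position: [0.5435, 0.0656, 0.1449]
ee_rot: [2.362, 2.071, 0.002]
force: [0.4, -0.9, -0.2]
width: 0.698
gripper_force: 0.0
clock: 4.75
position: [0.5429, 0.0651, 0.2458]
ee_rot: [2.363, 2.07, -0.0]
force: [0.6, 0.2, 0.5]
width: 0.6
gripper_force: 0.0
shift [-0.3365 -0.0189  0.0059] head -0.132 turn 0.003 tilt 0.0 j [-0.77  0.31  0.73  1.75 -0.22  1.17 -0.1 ] t 4.75
```

```bash
python3 -c "
from h import *
d=shot('side');x,y,w,h=220,60,200,150;e=shot('wrist')
a=cv2.resize(d['image'][y:y+h,x:x+w],(400,300));b=cv2.resize(e['image'],(400,300))
cv2.imwrite('pics/c2.png',np.hstack([a,b]))"
```

```text
(no output)
```

View pics/c2.png

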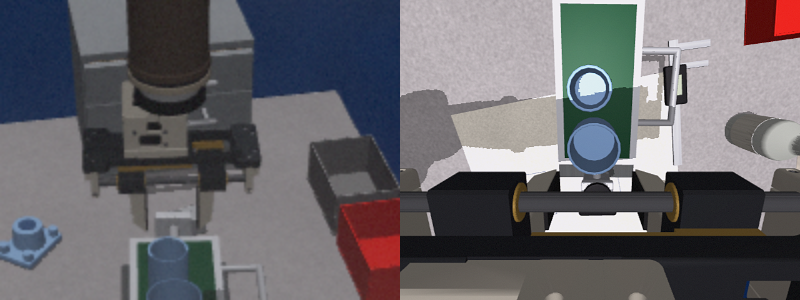

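The wrist and side views show empty fingers with both cups still standing on the board. I'll descend again and look before closing.

```bash
python3 nudge.py '{"steps":[[0,0,0,0,1],[0,0,0,0,1],[0,0,0,0,1],[0,0,0,0,1],[0,0,0,0,1],[0,0,0.04,0,1],[0,0,0.04,0,1],[0,0,0.02,0,1],[0,0,0,0,1]]}' 
python3 -c "
from h import *
to(.543,.064,.144,-.135)
d=shot('side');x,y,w,h=250,110,120,120;e=shot('wrist');f=shot('scene')
a=cv2.resize(d['image'][y:y+h,x:x+w],(400,400));b=cv2.resize(f['image'][140:280,260:400],(400,400))
cv2.imwrite('pics/c3.png',np.hstack([a,b]))"
```

```text
clock: 5.75
position: [0.5408, 0.0652, 0.1413]
ee_rot: [-2.361, -2.07, 0.008]
force: [1.0, 0.3, 0.9]
width: 1.001
gripper_force: 0.0
shift [-0.001   0.0023 -0.0027] head -0.131 turn 0.004 tilt 0.006 j [-0.71  0.42  0.67  1.89 -0.32  0.95 -0.02] t 5.75
```

View pics/c3.png

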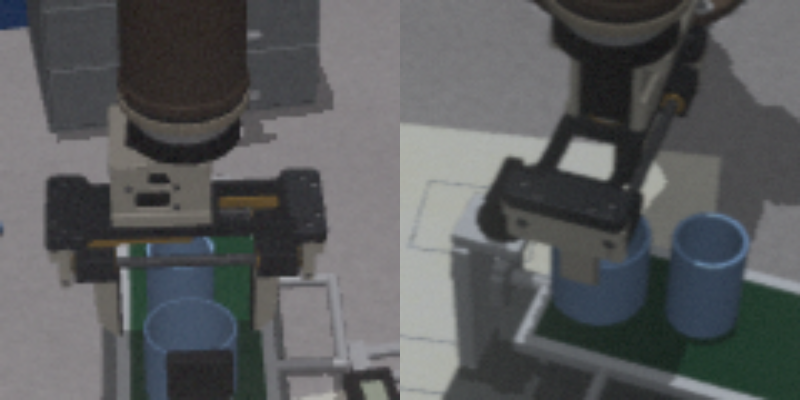

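```bash
for i in 1 2 3; do python3 nudge.py '{"steps":[[0,0,0,0,0.5],[0,0,0,0,0.5]]}' 20 | egrep 'clock|force|width' | tr '\n' ' '; echo; done
python3 nudge.py '{"steps":[[0,0,0,0,0.5],[0,0,0,0,0.5],[0,0,0,0,0.5]]}' 20
python3 -c "
from h import *
d=shot('side');x,y,w,h=250,110,120,120;f=shot('scene')
a=cv2.resize(d['image'][y:y+h,x:x+w],(400,400));b=cv2.resize(f['image'][140:280,260:400],(400,400))
cv2.imwrite('pics/c4.png',np.hstack([a,b]))"
```

```text
clock: 6.1 force: [-1.0, -0.4, -0.6] width: 0.876 gripper_force: 0.0 
clock: 6.3 force: [2.0, -0.1, -0.2] width: 0.702 gripper_force: 0.0 
clock: 6.5 force: [-0.3, -0.3, 1.1] width: 0.531 gripper_force: 0.0 
clock: 6.8
position: [0.543, 0.0654, 0.144]
ee_rot: [-2.362, -2.071, 0.0]
force: [0.5, -0.8, -0.8]
width: 0.502
gripper_force: 0.0
```

View pics/c4.png

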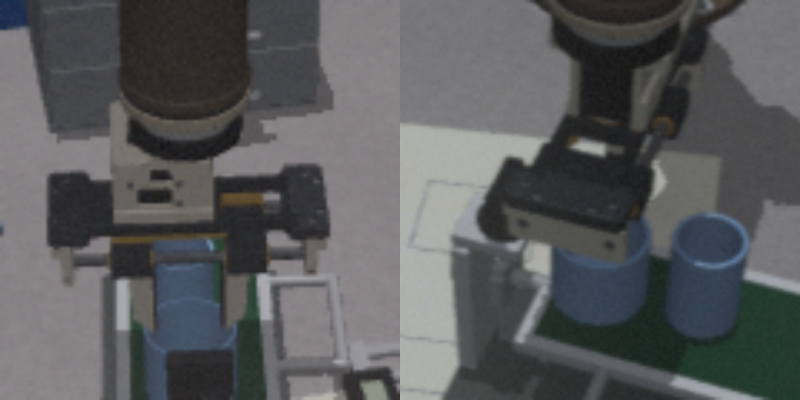

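The side crop shows the finger tips at about (295,208) and (318,207), overlapping the rim without contact. I'll check the heights by projection.

```bash
python3 -c "
from h import *
b=shot('side');a=shot('scene')
def proj(d,p):
    q=np.linalg.inv(d['cam_to_world'])@np.r_[p,1];return (q[:2]/q[2]*[d['fx'],d['fy']]+[d['cx'],d['cy']]).round(1)
for z in(.144,.165):print(z,plane(b,[(295,208.4),(318.4,206.6)],z).round(4).tolist())
X=np.array([.991,-.135,0]);c=np.array([.543,.0652,.144])
for s in(-.042,-.023,.023,.042):print(s,proj(b,c+s*X))
print('open far tip scene',proj(a,c+.05*X),proj(a,c+.065*X),'seen 323,238')
print('tip scene at z .165',proj(a,c+.055*X+[0,0,.02]))
print('rim near edges scene',proj(a,[.543,.0645,.163]),proj(a,[.543+.034*.99,.0645-.0046,.163]))
"
```

```text
0.144 [[0.5162, 0.0886, 0.144], [0.5736, 0.0847, 0.144]]
0.165 [[0.5129, 0.0643, 0.165], [0.5691, 0.0604, 0.165]]
-0.042 [290.1 213.8]
-0.023 [298.  213.6]
0.023 [317.  212.9]
0.042 [324.8 212.7]
open far tip scene [323.1 245.2] [320.5 250.8] seen 323,238
tip scene at z .165 [322.5 239.9]
rim near edges scene [331.4 220.3] [325.7 232.4]
```

The pictures put the tips about 20 mm above the reported TCP. I'll open, go 20 mm lower and close again.

```bash
python3 nudge.py '{"steps":[[0,0,-0.02,0,1],[0,0,-0.02,0,1],[0,0,0,0,1],[0,0,0,0,1],[0,0,0,0,1],[0,0,0,0,1],[0,0,0.03,0,1],[0,0,0.03,0,1],[0,0,0,0,1]]}' 
for i in 1 2 3; do python3 nudge.py '{"steps":[[0,0,0,0,0.6],[0,0,0,0,0.6]]}' 12 | egrep 'clock|force|width|pos' | tr '\n' ' '; echo; done
```

```text
clock: 7.9
position: [0.5401, 0.0653, 0.1206]
ee_rot: [-2.36, -2.069, 0.01]
force: [-0.5, 0.1, 0.2]
width: 0.999
gripper_force: 0.0
clock: 8.1 position: [0.5438, 0.0653, 0.1252] force: [0.2, -0.1, 0.4] width: 0.875 gripper_force: 0.0 
clock: 8.3 position: [0.5438, 0.0656, 0.1252] force: [-1.4, 0.6, 3.9] width: 0.747 gripper_force: 12.0 
clock: 8.5 position: [0.5438, 0.0656, 0.1251] force: [-1.6, 0.2, 6.9] width: 0.749 gripper_force: 12.0
```

```bash
python3 nudge.py '{"steps":[[0,0,-0.01,0,0.6],[0,0,-0.03,0,0.6],[0,0,-0.04,0,0.6],[0,0,-0.04,0,0.6],[0,0,-0.01,0,0.6],[0,0,0,0,0.6]]}' 20
python3 - <<'E'
from h import *
def wide():
  out=[]
  for n in("scene","side"):
    d=shot(n);m=blue(d["image"]);k,l,s,c=cv2.connectedComponentsWithStats(m)
    best=None
    for i in range(1,k):
        if s[i,4]<600:continue
        cn=max(cv2.findContours((l==i).astype(np.uint8),0,1)[0],key=len)
        P=plane(d,cn[:,0],.044)[:,:2];Q=P[cn[:,0,1]<s[i,1]+s[i,3]*.38]
        sol=np.linalg.lstsq(np.c_[2*Q,np.ones(len(Q))],(Q**2).sum(1),rcond=None)[0];r=np.sqrt(sol[2]+sol[0]**2+sol[1]**2)
        if abs(r-.048)<.006 and sol[1]<-.1: print(n,sol[:2].round(4),r.round(4),s[i].tolist())
wide()
to(.48,-.266,.255,-.135)
E
```

```text
clock: 9.1
position: [0.5439, 0.0656, 0.2559]
ee_rot: [2.361, 2.071, 0.005]
force: [-0.7, -0.8, -1.3]
width: 0.748
gripper_force: 20.0
scene [ 0.4434 -0.2963] 0.0483 [164, 189, 43, 41, 1336]
side [ 0.4371 -0.2976] 0.048 [264, 350, 48, 52, 1594]
shift [-0.337  -0.0185 -0.0018] head -0.131 turn 0.004 tilt 0.001 j [-0.77  0.31  0.74  1.74 -0.22  1.18 -0.11] t 9.2
```

```bash
sed -n '/^def wide/,/^wide()/p' /dev/null; python3 -c "
from h import *
to(.44,-.297,.255,-.135)"
```

```text
shift [-0.3729 -0.0541 -0.0018] head -0.131 turn 0.004 tilt 0.001 j [-0.77  0.31  0.74  1.74 -0.22  1.18 -0.11] t 9.2
```

```bash
python3 nudge.py '{"steps":[[-0.0373,-0.0054,0,0,0.6],[-0.0373,-0.0054,0,0,0.6],[-0.0373,-0.0054,0,0,0.6],[-0.0373,-0.0054,0,0,0.6],[-0.0373,-0.0054,0,0,0.6],[-0.0373,-0.0054,0,0,0.6],[-0.0373,-0.0054,0,0,0.6],[-0.0373,-0.0054,0,0,0.6],[-0.0373,-0.0054,0,0,0.6],[-0.0373,-0.0054,0,0,0.6]]}'
python3 nudge.py '{"steps":[[0,0,0.05,0,0.6],[0,0,0.05,0,0.6],[0,0,0.04,0,0.6],[0,0,0,0,0.6],[0,0,0,0,0.6]]}'
python3 -c "
from h import *
to(.44,-.297,.085,-.135)
d=shot('side');e=shot('scene')
a=cv2.resize(d['image'][270:430,200:360],(400,400));b=cv2.resize(e['image'][130:250,120:240],(400,400))
cv2.imwrite('pics/c5.png',np.hstack([a,b]))"
```

```text
clock: 10.2
position: [0.4393, -0.2979, 0.2523]
ee_rot: [-2.36, -2.07, 0.002]
force: [1.0, -0.5, -1.1]
width: 0.745
gripper_force: 20.0
clock: 10.7
position: [0.4397, -0.2972, 0.1136]
ee_rot: [-2.361, -2.069, 0.003]
force: [-0.2, -0.7, 0.4]
width: 0.746
gripper_force: 20.0
shift [0.0003 0.0004 0.0286] head -0.132 turn 0.003 tilt 0.003 j [-0.06  0.46  0.77  1.96 -0.41  0.89  0.79] t 10.7
```

View pics/c5.png

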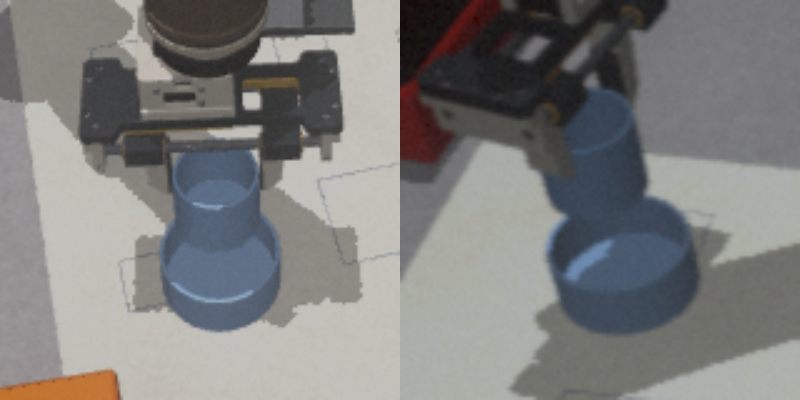

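Both views show the big cup held upright above the wide cup. It is centred in the side view and slightly left in the scene view. I'll check that numerically.

```bash
python3 -c "
from h import *
b=shot('side');a=shot('scene')
B=lambda p:np.array(p)/2.5+[200,270]
A=lambda p:(np.array(p)-[400,0])/3.333+[120,130]
print('held rim',plane(b,B((215,178)),.152),plane(a,A((603,125)),.152),tri((a,b),(A((603,125)),B((215,178)))))
print('wide rim',plane(b,B((220,254)),.044),plane(a,A((621,238)),.044),tri((a,b),(A((621,238)),B((220,254)))))
"
```

```text
held rim [[ 0.43718208 -0.30613492  0.152     ]] [[ 0.44494696 -0.28368905  0.152     ]] [ 0.43542738 -0.29327245  0.1393204 ]
wide rim [[ 0.43777148 -0.30202353  0.044     ]] [[ 0.4391325  -0.29515464  0.044     ]] [ 0.43694103 -0.29806604  0.0399997 ]
```

```bash
python3 nudge.py '{"steps":[[-0.003,0,0.03,0,0.6],[0,0,0.025,0,0.6],[0,0,0.015,0,0.6],[0,0,0.007,0,0.6],[0,0,0.004,0,0.6],[0,0,0,0,0.6]]}'
```

```text
clock: 11.5
position: [0.4407, -0.3005, 0.0335]
ee_rot: [2.362, 2.071, 0.0]
force: [0.9, -0.3, -1.1]
width: 0.745
gripper_force: 20.0
```

```bash
python3 nudge.py '{"steps":[[0,0,0.003,0,0.6],[0,0,0,0,0.6],[0,0,0,0,0.9],[0,0,0,0,0.9],[0,0,0,0,0.9],[0,0,0,0,0.9],[0,0,-0.03,0,1],[0,0,-0.04,0,1],[0,0,-0.05,0,1],[0,0,-0.05,0,1]]}'
python3 -c "
from h import *
to(.5466,.136,.26,-.135)
d=shot('side');e=shot('scene')
a=cv2.resize(d['image'][270:430,200:360],(400,400));b=cv2.resize(e['image'][130:250,120:240],(400,400))
cv2.imwrite('pics/c6.png',np.hstack([a,b]))"
```

```text
clock: 12.5
position: [0.4396, -0.3002, 0.2016]
ee_rot: [-2.362, -2.07, 0.001]
force: [2.0, -0.6, -0.4]
width: 0.999
gripper_force: 0.0
shift [ 0.4464  0.0487 -0.0585] head -0.132 turn 0.003 tilt 0.001 j [-0.14  0.36  0.85  1.85 -0.3   1.07  0.7 ] t 12.5
```

View pics/c6.png

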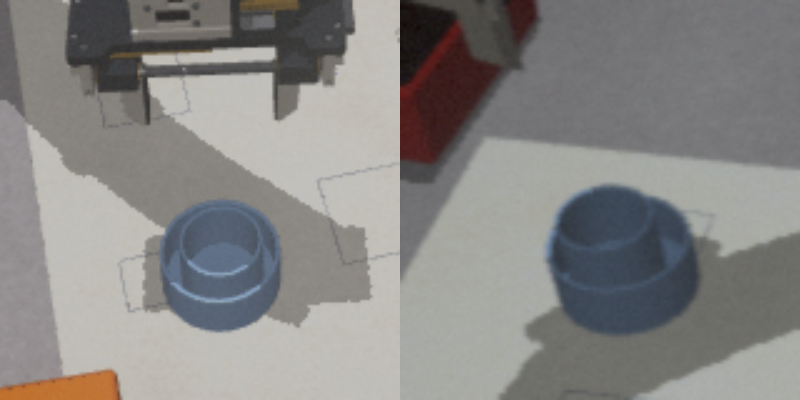

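The big cup stands flat inside the wide cup, close to its -y wall. Next is the mid cup.

```bash
python3 nudge.py '{"steps":[[0.02,0,-0.03,0,0.9],[0.04,0.005,-0.02,0,0.9],[0.0483,0.006,0,0,0.9],[0.0483,0.006,0,0,0.9],[0.0483,0.006,0,0,0.9],[0.0483,0.006,0,0,0.9],[0.0483,0.006,0,0,0.9],[0.0483,0.006,0,0,0.9],[0.0483,0.006,0,0,0.9],[0.0483,0.0015,0,0,0.9]]}'
python3 nudge.py '{"steps":[[0,0,0,0,0.9],[0,0,0,0,0.9]]}'
python3 -c "
from h import *
to(.5466,.136,.139,-.135)
"
```

```text
clock: 13.6
position: [0.547, 0.138, 0.2498]
ee_rot: [2.362, 2.071, 0.0]
force: [0.4, -0.6, -0.2]
width: 0.896
gripper_force: 0.0
clock: 13.8
position: [0.5464, 0.1371, 0.2493]
ee_rot: [2.359, 2.074, -0.002]
force: [0.1, -1.3, 0.2]
width: 0.904
gripper_force: 0.0
shift [-0.001   0.0005  0.1103] head -0.128 turn 0.007 tilt 0.001 j [-0.88  0.35  0.74  1.7  -0.25  1.19 -0.21] t 13.8
```

```bash
python3 nudge.py '{"steps":[[0,0,0.04,0,0.9],[0,0,0.04,0,0.9],[0,0,0.02,0,0.9],[0,0,0.01,0,0.9],[0,0,0,0,0.8],[0,0,0,0,0.4],[0,0,0,0,0.4],[0,0,0,0,0.4],[0,0,0,0,0.4],[0,0,0,0,0.4]]}' 12
python3 nudge.py '{"steps":[[0,0,0,0,0.4],[0,0,0,0,0.4],[0,0,0,0,0.4]]}' 18
python3 nudge.py '{"steps":[[0,0,-0.01,0,0.4],[0,0,-0.03,0,0.4],[0,0,-0.04,0,0.4],[0,0,-0.04,0,0.4],[0,0,-0.02,0,0.4],[0,0,0,0,0.4]]}'
cat >> h.py <<'E'
def wide():
  for n in("scene","side"):
    d=shot(n);k,l,s,c=cv2.connectedComponentsWithStats(blue(d["image"]))
    for i in range(1,k):
        if s[i,4]<600:continue
        cn=max(cv2.findContours((l==i).astype(np.uint8),0,1)[0],key=len);p=plane(d,c[i],.035)[0]
        if p[1]<-.15 and .3<p[0]<.65: print(n,p.round(4),s[i].tolist(),c[i].round(1))
E
python3 -c "
from h import *
wide();to(.44,-.303,.278,-.135)
d=shot('side');e=shot('scene')
a=cv2.resize(d['image'][300:420,200:320],(400,400));b=cv2.resize(e['image'][150:270,120:240],(400,400))
cv2.imwrite('pics/c7.png',np.hstack([a,b]))"
```

```text
clock: 14.8
position: [0.5473, 0.1361, 0.1407]
ee_rot: [2.362, 2.071, 0.002]
force: [0.9, -0.6, 3.1]
width: 0.552
gripper_force: 12.0
clock: 15.1
position: [0.5473, 0.1361, 0.1405]
ee_rot: [2.362, 2.071, 0.002]
force: [0.0, 0.1, 5.2]
width: 0.551
gripper_force: 18.0
clock: 15.7
position: [0.5481, 0.1359, 0.2833]
ee_rot: [2.361, 2.07, 0.007]
force: [0.8, -0.5, -0.9]
width: 0.55
gripper_force: 18.0
scene [ 0.4488 -0.2966  0.035 ] [164, 186, 43, 44, 1382] [184.9 206.9]
side [ 0.4355 -0.3046  0.035 ] [264, 350, 48, 52, 1358] [287.2 375.4]
shift [-0.4492 -0.0481  0.0019] head -0.131 turn 0.004 tilt 0.0 j [-0.9   0.32  0.76  1.66 -0.23  1.26 -0.22] t 15.8
```

View pics/c7.png

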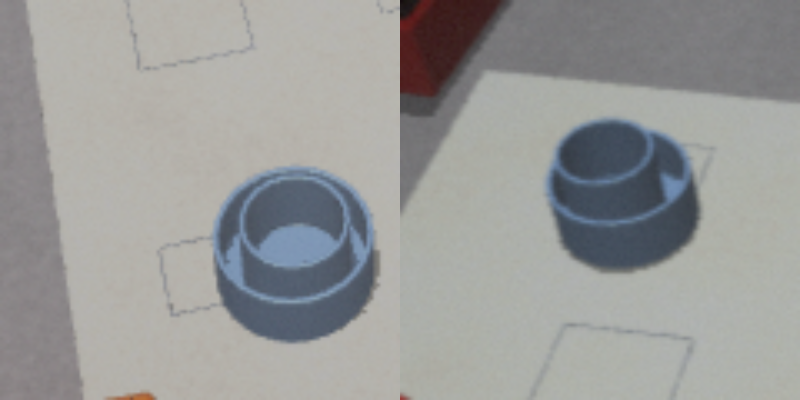

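The crops show the big cup's rim centre at about (288.5,366.6) in the side view and (181.5,195.3) in the scene view. For the tight fit I'll stop 100 mm beside it and look with the wrist camera.

```bash
python3 nudge.py '{"steps":[[-0.045,0.005,0,0,0.4],[-0.045,0.005,0,0,0.4],[-0.045,0.005,0,0,0.4],[-0.045,0.005,0,0,0.4],[-0.045,0.005,0,0,0.4],[-0.045,0.005,0,0,0.4],[-0.045,0.005,0,0,0.4],[-0.045,0.005,0,0,0.4],[-0.045,0.005,0,0,0.4],[-0.045,0.005,0,0,0.4]]}'
python3 nudge.py '{"steps":[[0,0,0.05,0,0.4],[0,0,0.05,0,0.4],[0,0,0,0,0.4],[0,0,0,0,0.4]]}'
python3 -c "
from h import *
a=shot('scene');b=shot('side');print(plane(a,(181.5,195.3),.066),plane(b,(288.5,366.6),.066),tri((a,b),((181.5,195.3),(288.5,366.6))))
to(.44,-.303,.18,-.135)
d=shot('wrist');print(blobs(d['image']));cv2.imwrite('pics/w2.png',cv2.resize(d['image'][40:340,100:500],(800,600)))"
```

```text
clock: 16.9
position: [0.5368, -0.3179, 0.2785]
ee_rot: [-2.36, -2.07, 0.001]
force: [1.0, 0.4, -1.3]
width: 0.548
gripper_force: 18.0
clock: 17.3
position: [0.5369, -0.3163, 0.1798]
ee_rot: [-2.36, -2.069, 0.002]
force: [1.3, 0.1, 0.5]
width: 0.553
gripper_force: 18.0
[[ 0.44336791 -0.30074253  0.066     ]] [[ 0.4391111  -0.30527764  0.066     ]] [ 0.43950241 -0.30290859  0.06227569]
shift [ 0.0015 -0.0996  0.0021] head -0.131 turn 0.004 tilt 0.003 j [-0.06  0.54  0.78  1.65 -0.41  1.13  0.7 ] t 17.4
[([148, 157, 115, 108, 6858], [205.2, 211.5]), ([256, 218, 114, 89, 7510], [313.1, 269.3]), ([274, 339, 79, 17, 905], [313.2, 345.4])]
```

View pics/w2.png

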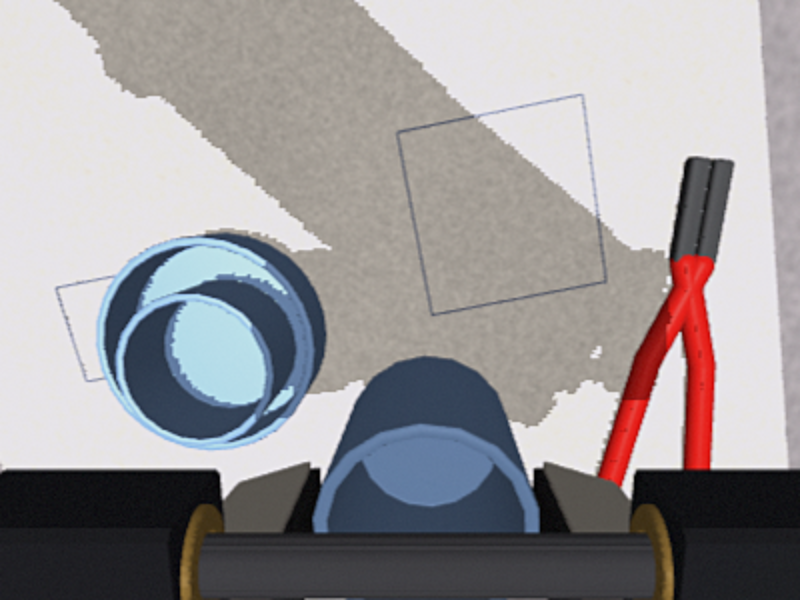

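The wrist crop shows the nested big rim centred at (197,225.5) in full-image pixels, and the held cup's rim top at (313,252) with its edges at columns 256.5 and 370.

```bash
python3 -c "
from h import *
d=shot('wrist')
print('big',plane(d,(197,225.5),.066))
print('big rim edges',plane(d,[(158,225.5),(236,225.5),(197,186.5),(197,264.5)],.066).round(4).tolist())
print('held top',plane(d,(313.25,252),.2163),'edges',plane(d,[(256.5,300),(370,300)],.2163))
to(.44,-.303,.18,-.135)"
```

```text
big [[ 0.43980924 -0.30468797  0.066     ]]
big rim edges [[0.4066, -0.3003, 0.066], [0.4731, -0.3091, 0.066], [0.447, -0.2719, 0.066], [0.4322, -0.3395, 0.066]]
held top [[ 0.54134064 -0.29482905  0.2163    ]] edges [[ 0.51303137 -0.31391129  0.2163    ]
 [ 0.5637688  -0.3206939   0.2163    ]]
shift [ 0.0014 -0.0998  0.0021] head -0.131 turn 0.004 tilt 0.004 j [-0.06  0.54  0.78  1.65 -0.41  1.13  0.7 ] t 17.5
```

```bash
python3 nudge.py '{"steps":[[0,-0.033,0,0,0.4],[0.0014,-0.033,0,0,0.4],[0,-0.033,0,0,0.4],[0,0,0.04,0,0.4],[0,0,0.03,0,0.4],[0,0,0,0,0.4],[0,0,0,0,0.4]]}'
python3 -c "
from h import *
to(.439,-.302,.1,-.135)
d=shot('side');e=shot('scene')
a=cv2.resize(d['image'][300:420,230:350],(400,400));b=cv2.resize(e['image'][130:250,120:240],(400,400))
cv2.imwrite('pics/c8.png',np.hstack([a,b]))"
```

```text
clock: 18.2
position: [0.4402, -0.3029, 0.1115]
ee_rot: [2.361, 2.07, 0.001]
force: [0.4, 0.5, -0.8]
width: 0.553
gripper_force: 18.0
shift [ 0.0008 -0.0013  0.0115] head -0.131 turn 0.004 tilt 0.001 j [-0.05  0.47  0.77  1.95 -0.42  0.88  0.81] t 18.2
```

View pics/c8.png

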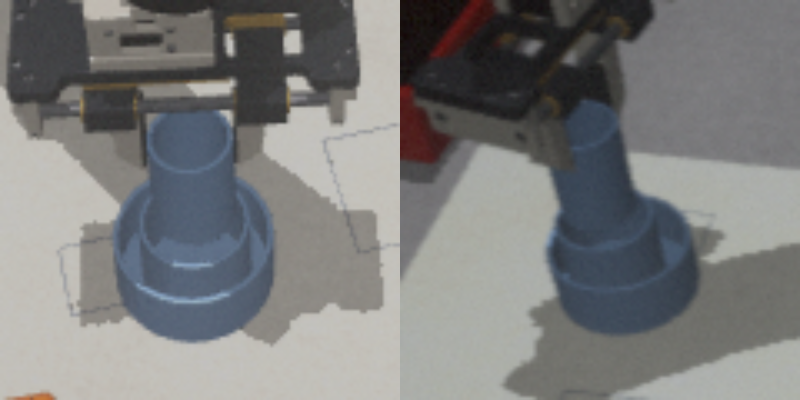

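Both views show the mid cup centred over the big cup's mouth. I'll lower it and watch the force.

```bash
python3 nudge.py '{"steps":[[0.0005,-0.001,0.012,0,0.4],[0,0,0.01,0,0.4],[0,0,0,0,0.4]]}' | egrep 'pos|^force'
python3 nudge.py '{"steps":[[0,0,0.015,0,0.4],[0,0,0.01,0,0.4],[0,0,0,0,0.4]]}' | egrep 'pos|^force'
python3 nudge.py '{"steps":[[0,0,0.006,0,0.4],[0,0,0.004,0,0.4],[0,0,0,0,0.4]]}' | egrep 'pos|^force'
```

```text
position: [0.4379, -0.301, 0.0867]
force: [-0.5, 0.1, -0.3]
position: [0.4378, -0.3011, 0.0618]
force: [-0.5, 0.7, -0.8]
position: [0.4384, -0.3016, 0.0527]
force: [0.1, -0.0, -0.7]
```

```bash
python3 nudge.py '{"steps":[[0,0,0.001,0,0.4],[0,0,0,0,0.4],[0,0,0,0,0.8],[0,0,0,0,0.8],[0,0,0,0,0.8],[0,0,0,0,0.8],[0,0,-0.03,0,0.8],[0,0,-0.05,0,0.8],[0,0,-0.05,0,0.8],[0,0,-0.05,0,0.8]]}'
python3 nudge.py '{"steps":[[0.04,0,-0.03,0,0.5],[0.04,0,0,0,0.5],[0.04,0,0,0,0.5]]}'
python3 -c "
from h import *
wide();to(.537,.0,.26,-1.706);to(.537,.0,.26,1.435)"
```

```text
clock: 20.2
position: [0.438, -0.3017, 0.2339]
ee_rot: [-2.363, -2.07, 0.001]
force: [1.9, -0.7, -0.4]
width: 0.802
gripper_force: 0.0
clock: 20.5
position: [0.4547, -0.1819, 0.2631]
ee_rot: [2.362, 2.069, 0.003]
force: [0.2, 0.4, -0.8]
width: 0.589
gripper_force: 0.0
scene [ 0.4453 -0.2979  0.035 ] [164, 181, 43, 49, 1544] [184.9 205.8]
side [ 0.4354 -0.3028  0.035 ] [264, 349, 48, 53, 1554] [287.1 374.6]
shift [0.1854 0.0592 0.0023] head -0.123 turn 1.583 tilt 0.003 j [-0.46  0.19  0.88  1.86 -0.16  1.17  0.35] t 20.6
shift [0.1854 0.0592 0.0023] head -0.123 turn -1.558 tilt 0.003 j [-0.46  0.19  0.88  1.86 -0.16  1.17  0.35] t 20.6
```

```bash
python3 nudge.py '{"steps":[[0.0468,0.0152,0,0,0.5],[0.0468,0.0152,0,0,0.5],[0.0468,0.0152,0,0,0.5],[0.0468,0.0152,0,0,0.5],[0,0,0,0.144,0.5],[0,0,0,0.144,0.5],[0,0,0,0.144,0.5],[0,0,0,0.144,0.5],[0,0,0,0.144,0.5],[0,0,0,0.144,0.5]]}'
python3 nudge.py '{"steps":[[0,0,0,0.144,0.5],[0,0,0,0.144,0.5],[0,0,0,0.144,0.5],[0,0,0,0.144,0.5],[0,0,0,0.143,0.5],[0,0,0,0,0.5],[0,0,0,0,0.5]]}'
python3 -c "
from h import *
to(.5385,.005,.165,-1.706)
d=shot('wrist');g=d['image'].max(2)
m=(g<60).astype(np.uint8);m[270:]=0
n,l,s,c=cv2.connectedComponentsWithStats(m)
for i in range(1,n):
    if s[i,4]>150: print(s[i].tolist(),c[i].round(1),plane(d,c[i],.195)[0].round(4), cv2.minAreaRect(np.argwhere(l==i)[:,::-1].astype(np.int32)))
cv2.imwrite('pics/w3.png',d['image'])"
```

```text
clock: 21.6
position: [0.539, -0.0058, 0.262]
ee_rot: [3.015, 0.882, 0.0]
force: [-0.5, -0.1, -0.7]
width: 0.5
gripper_force: 0.0
clock: 22.3
position: [0.539, -0.0055, 0.2619]
ee_rot: [3.133, -0.219, -0.0]
force: [0.5, 0.6, 0.5]
width: 0.497
gripper_force: 0.0
shift [-0.0019 -0.0104  0.0969] head -1.71 turn -0.004 tilt 0.001 j [-0.93  0.42  1.21  1.76 -0.41  1.25 -1.33] t 22.3
[505, 32, 46, 24, 248] [522.7  46.7] [ 0.6471 -0.1557  0.195 ] ((528.64404296875, 45.7080078125), (44.98969268798828, 21.01904296875), 10.30484676361084)
[146, 51, 69, 40, 1616] [182.5  72.2] [0.6627 0.0609 0.195 ] ((180.24000549316406, 74.18000793457031), (39.4565544128418, 64.62956237792969), 81.8698959350586)
[112, 145, 96, 9, 243] [160.4 151.6] [0.6163 0.0874 0.195 ] ((159.5, 149.0), (8.0, 95.0), 90.0)
[200, 166, 75, 100, 5846] [239.7 214.9] [0.5657 0.0425 0.195 ] ((237.1648406982422, 215.52740478515625), (101.30622100830078, 71.17487335205078), 88.12212371826172)
[285, 204, 52, 66, 2253] [311.  235.2] [ 0.5438 -0.0057  0.195 ] ((308.3785400390625, 235.09031677246094), (50.91916275024414, 63.76654815673828), 24.304550170898438)
```

```bash
python3 -c "
import cv2
g=cv2.GaussianBlur(cv2.imread('pics/w3.png').max(2),(3,3),0)
print('     ',*[f'{x:3d}' for x in range(276,348,3)])
for v in range(194,290,4): print(v,' ',*[f'{g[v,x]:3d}' for x in range(276,348,3)])"
```

```text
276 279 282 285 288 291 294 297 300 303 306 309 312 315 318 321 324 327 330 333 336 339 342 345
194   176 174 173  67  62  62  63  63  63  64  63  73  75  75  69  63  64  68  74  86  93  93  92  91
198   173 173 173  68  62  62  63  62  63  64  65 103 107 110  90  62  62  66  76  79 140 145 147 145
202   174 174 172  70  64  63  92  92  92  92  94 107 109 109 104  91  90  91  92  92 106 107 107 106
206   173 171 172  73  62  89 169 167 168 165  21  12  13  10  13 140 168 166 167 167 167 167 166 167
210   173 172 172  94  90  99 168 170 111  17  13  15  14  13  14  13  53 156 165 163 164 164 164 164
214   162 130 131 131 132 123 150  24  26  20  22  22  23  24  24  18  28  24  80 170 169 168 168 168
218   163 138 138 138 138 123  24  27  28  18  24  25  26  27  26  19  28  27  25  85 167 165 164 165
222   163 126 128 106 108  32  26  27  29  20  22  25  27  27  26  19  27  27  26  20 132 162 161 161
226   171 169 171  80  60  23  26  26  27  19  24  26  26  26  26  18  27  27  26  25  92 168 166 166
230   171 167 170  88  53  23  26  25  26  22  21  26  25  27  25  18  26  26  25  25 
[... 743 characters left out ...]
 162 141 179 177 176 177 171 213  14  25  23  23  23  29 245 243 242 243 243 243 241 241
266   162 163 163 142 176 178 175 173 184 219  13  23  23  23  23  27 242 240 242 241 241 240 240 242
270   163 163 163 136 176 178 175 177 182 246  89  18  35  35  40 145 243 241 241 241 241 241 241 240
274   163 164 164 160 173 174 174 172 219 241 241 243 242 242 242 241 240 240 241 241 241 242 243 240
278   176 179 174 177 174 172 173 181 243 240 241 241 241 241 241 241 241 241 229 215 228 227 236 242
282   177 176 175 173 176 173 171 208 241 240 240 241 241 240 241 240 241 241 230 239 241 241 241 241
286   175 175 172 177 174 172 172 240 240 240 241 241 240 241 240 241 240 240 239 236 241 240 241 241
```

```bash
python3 -c "
from h import *
d=shot('wrist')
print(plane(d,[(312.5,241.5),(312.5,213),(312.5,270),(304,240),(321,240)],.195).round(4).tolist());print(plane(d,[(313,230)],.158).round(4))
to(.538,-.005,.16)"
```

```text
[[0.5389, -0.006, 0.195], [0.5598, -0.0089, 0.195], [0.5172, -0.0029, 0.195], [0.5409, -0.0, 0.195], [0.5392, -0.0123, 0.195]]
[[ 0.5384 -0.0063  0.158 ]]
shift [-0.0011 -0.0002  0.102 ] head -1.711 turn None tilt 0.0 j [-0.93  0.42  1.21  1.76 -0.41  1.25 -1.33] t 22.4
```

```bash
python3 nudge.py '{"steps":[[0,0.0005,0.04,0,0.5],[0,0,0.04,0,0.5],[0,0,0.02,0,0.5],[0,0,0.009,0,0.5],[0,0,0,0,0.5],[0,0,0,0,0.1],[0,0,0,0,0.1],[0,0,0,0,0.1],[0,0,0,0,0.1],[0,0,0,0,0.1]]}' 15
python3 nudge.py '{"steps":[[0,0,0,0,0.1],[0,0,0,0,0.1]]}' 25
```

```text
clock: 23.4
position: [0.5393, -0.0054, 0.1534]
ee_rot: [-3.133, 0.224, -0.001]
force: [-1.5, 0.6, 2.7]
width: 0.153
gripper_force: 15.0
clock: 23.6
position: [0.5393, -0.0055, 0.1534]
ee_rot: [-3.133, 0.225, -0.001]
force: [0.1, 1.4, 6.2]
width: 0.15
gripper_force: 25.0
```

Gripped at 14 mm. Now I'll turn it CCW, which is a negative tool turn.

```bash
python3 nudge.py '{"steps":[[0,0,0,-0.1,0.1],[0,0,0,-0.14,0.1],[0,0,0,-0.14,0.1],[0,0,0,-0.14,0.1],[0,0,0,-0.14,0.1],[0,0,0,-0.14,0.1],[0,0,0,-0.14,0.1],[0,0,0,-0.14,0.1],[0,0,0,-0.14,0.1],[0,0,0,-0.1,0.1]]}'
python3 nudge.py '{"steps":[[0,0,0,-0.03,0.1],[0,0,0,-0.02,0.1],[0,0,0,0,0.1],[0,0,0,0,0.1]]}'
python3 -c "
from h import *
to(.54,-.005,.25);print(probe_bus.observe()['ft_torque'])"
```

```text
clock: 24.6
position: [0.5389, -0.0047, 0.1534]
ee_rot: [-2.607, -1.751, -0.001]
force: [-2.7, 2.2, 6.6]
width: 0.15
gripper_force: 25.0
clock: 25.0
position: [0.5388, -0.0047, 0.1534]
ee_rot: [-2.567, -1.809, -0.001]
force: [-2.7, 2.5, 6.8]
width: 0.151
gripper_force: 25.0
shift [ 0.0002  0.0011 -0.0966] head -0.343 turn None tilt 0.001 j [-0.6   0.4   0.7   1.89 -0.31  0.96 -0.11] t 25.0
[0.60041665 0.68700268 0.04879689]
```

```bash
python3 nudge.py '{"steps":[[0,0,0,-0.04,0.1],[0,0,0,0,0.1],[0,0,0,0,0.5],[0,0,0,0,0.5],[0,0,0,0,0.5],[0,0,0,0,0.5],[0,0,-0.04,0,0.5],[0,0,-0.04,0,0.5],[0,0,-0.02,0,0.45],[0,0,0,0,0.45]]}'
python3 -c "
from h import *
to(.668,.124,.25,-.138)"
```

```text
clock: 26.0
position: [0.5407, -0.006, 0.2559]
ee_rot: [2.531, 1.858, 0.007]
force: [0.5, -0.0, -1.1]
width: 0.453
gripper_force: 0.0
shift [0.1621 0.0824 0.0067] head -0.304 turn -0.166 tilt 0.005 j [-0.66  0.29  0.74  1.75 -0.21  1.18 -0.16] t 26.0
```

```bash
python3 nudge.py '{"steps":[[0.0405,0.0206,0,0,0.45],[0.0405,0.0206,0,0,0.45],[0.0405,0.0206,0,0,0.45],[0.0405,0.0206,0,0,0.45],[0,0,0,-0.083,0.45],[0,0,0,-0.083,0.45],[0,0,0,0,0.45],[0,0,0,0,0.45]]}'
python3 -c "
from h import *
to(.668,.124,.067,-.138)
d=shot('wrist');g=cv2.GaussianBlur(d['image'],(3,3),0).max(2)
T=np.linalg.inv(d['cam_to_world'])
q=T@[.668,.124,.1,1];print('bail expected px',q[:2]/q[2]*[d['fx'],d['fy']]+[d['cx'],d['cy']])
for v in (150,180,200,215):print(v,[int(g[v,x]) for x in range(260,380,4)])
"
```

```text
clock: 26.8
position: [0.6657, 0.124, 0.2522]
ee_rot: [-2.372, -2.059, 0.001]
force: [0.4, -0.5, -0.8]
width: 0.452
gripper_force: 0.0
shift [0.0004 0.0024 0.1852] head -0.141 turn -0.003 tilt 0.001 j [-0.65  0.54  0.64  1.4  -0.33  1.31 -0.13] t 26.8
bail expected px [315.75726848 216.55909813]
150 [156, 62, 64, 64, 62, 98, 66, 144, 116, 121, 118, 119, 119, 123, 123, 120, 122, 121, 153, 155, 159, 143, 119, 122, 124, 124, 119, 120, 120, 122]
180 [163, 60, 61, 61, 61, 62, 54, 125, 123, 125, 122, 120, 120, 113, 147, 115, 113, 28, 30, 31, 30, 29, 31, 30, 27, 121, 122, 126, 123, 119]
200 [173, 61, 62, 60, 62, 63, 55, 182, 179, 183, 186, 178, 182, 109, 147, 116, 181, 30, 30, 80, 141, 141, 140, 66, 27, 50, 121, 119, 125, 118]
215 [174, 66, 61, 61, 63, 62, 60, 177, 184, 177, 179, 177, 180, 111, 145, 115, 182, 153, 26, 25, 111, 82, 53, 33, 28, 21, 124, 118, 119, 120]
```

```bash
python3 nudge.py '{"steps":[[0,0.0024,0.05,0,0.45],[0,0,0.05,0,0.45],[0,0,0.04,0,0.45],[0,0,0.03,0,0.45],[0,0,0.015,0,0.45],[0,0,0,0,0.45],[0,0,0,0,0.05],[0,0,0,0,0.05],[0,0,0,0,0.05],[0,0,0,0,0.05]]}' 20
python3 nudge.py '{"steps":[[0,0,0,0,0.05],[0,0,0,0,0.05],[0,0,0,0,0.05]]}' 20
python3 -c "
from h import *
to(.668,.124,.067,-.138)"
```

```text
clock: 27.85
position: [0.6691, 0.1241, 0.0693]
ee_rot: [2.369, 2.062, 0.003]
force: [0.6, 0.0, -0.3]
width: 0.155
gripper_force: 0.0
clock: 28.15
position: [0.668, 0.1242, 0.0681]
ee_rot: [-2.369, -2.063, 0.0]
force: [-2.8, 0.6, 1.6]
width: 0.097
gripper_force: 20.0
shift [-0.0002 -0.      0.0011] head -0.138 turn 0.0 tilt 0.001 j [-0.6   0.7   0.56  1.6  -0.43  0.96 -0.04] t 28.15
```

```bash
python3 nudge.py '{"steps":[[0,-0.0021,-0.0215,0,0.05],[0,-0.0063,-0.0206,0,0.05],[0,-0.0101,-0.0190,0,0.05],[0,-0.0137,-0.0167,0,0.05],[0,0,0,0,0.05]]}'
python3 nudge.py '{"steps":[[0,-0.0167,-0.0137,0,0.05],[0,-0.0190,-0.0101,0,0.05],[0,-0.0206,-0.0063,0,0.05],[0,-0.0215,-0.0021,0,0.05],[0,0,0,0,0.05]]}'
```

```text
clock: 28.65
position: [0.6364, 0.1288, 0.1489]
ee_rot: [2.369, 2.063, 0.005]
force: [1.6, 0.1, 2.5]
width: 0.099
gripper_force: 20.0
clock: 29.15
position: [0.5595, 0.1397, 0.1802]
ee_rot: [2.368, 2.063, 0.006]
force: [-1.2, -0.6, 12.9]
width: 0.098
gripper_force: 20.0
```

```bash
python3 nudge.py '{"steps":[[0,-0.0215,0.0021,0,0.05],[0,-0.0206,0.0063,0,0.05],[0,-0.0190,0.0101,0,0.05],[0,-0.0167,0.0137,0,0.05],[0,0,0,0,0.05]]}'
python3 nudge.py '{"steps":[[0,-0.0137,0.0167,0,0.05],[0,-0.0101,0.0190,0,0.05],[0,0,0,0,0.05]]}'
```

```text
clock: 29.65
position: [0.4809, 0.1506, 0.145]
ee_rot: [-2.367, -2.064, 0.001]
force: [-0.9, 2.8, -0.0]
width: 0.099
gripper_force: 20.0
clock: 29.95
position: [0.4584, 0.1536, 0.1093]
ee_rot: [-2.368, -2.063, 0.002]
force: [-0.9, 4.9, -0.8]
width: 0.102
gripper_force: 20.0
```

```bash
python3 nudge.py '{"steps":[[0,-0.0063,0.0206,0,0.05],[0,0,0,0,0.05]]}' | egrep 'pos|^force'
python3 nudge.py '{"steps":[[0,-0.0021,0.0150,0,0.05],[0,0,0,0,0.05]]}' | egrep 'pos|^force'
python3 nudge.py '{"steps":[[0,0,0.0065,0,0.05],[0,0,0,0,0.05],[0,0,0,0,0.05]]}' | egrep 'pos|^force'
```

```text
position: [0.4523, 0.1543, 0.0889]
force: [-3.6, 4.8, 0.8]
position: [0.4504, 0.1545, 0.0745]
force: [-3.9, 5.3, -0.5]
position: [0.4501, 0.1545, 0.0687]
force: [-4.7, 4.7, -0.1]
```

```bash
python3 nudge.py '{"steps":[[0,0,0.003,0,0.05],[0,0,0,0,0.05],[0,0,0,0,0.05]]}' | egrep 'pos|^force'
python3 nudge.py '{"steps":[[0,0,0.003,0,0.05],[0,0,0,0,0.05],[0,0,0,0,0.05]]}' | egrep 'pos|^force'
```

```text
position: [0.4501, 0.1545, 0.066]
force: [-5.1, 4.4, 0.2]
position: [0.4501, 0.1546, 0.0636]
force: [-9.4, 3.3, 14.3]
```

```bash
python3 nudge.py '{"steps":[[0,0,0.0015,0,0.05],[0,0,0,0,0.05],[0,0,0,0,0.05]]}' | egrep 'pos|^force'
python3 nudge.py '{"steps":[[0,0,0,0,0.45],[0,0,0,0,0.45],[0,0,0,0,0.45],[0,0,0,0,0.45],[0,0,0,0,0.45],[0,0,-0.03,0,0.45],[0,0,-0.05,0,0.45],[0,0,-0.05,0,0.45],[0,0,-0.05,0,0.45],[0,0,0,0,0.45]]}'
python3 -c "
from h import *
to(.539,-.0058,.25,-.305)
a=shot('side');b=shot('wrist')
cv2.imwrite('pics/s4.png',np.hstack([cv2.resize(a['image'][150:420,200:440],(480,540)),cv2.resize(shot('scene')['image'][150:330,140:460],(320,180)).repeat(3,0)[:540]]))
cv2.imwrite('pics/s5.png',np.hstack([cv2.resize(a['image'][150:420,220:400],(400,600)),cv2.resize(shot('scene')['image'][170:330,150:390],(400,267)).__class__.__call__ if 0 else cv2.copyMakeBorder(cv2.resize(shot('scene')['image'][170:330,150:450],(400,213)),0,387,0,0,cv2.BORDER_CONSTANT)]))"
```

```text
position: [0.4501, 0.1545, 0.0624]
force: [-10.5, 2.8, 19.3]
clock: 32.55
position: [0.4541, 0.155, 0.2465]
ee_rot: [2.369, 2.061, 0.015]
force: [-0.2, -0.4, -0.9]
width: 0.451
gripper_force: 0.0
shift [-0.1475  0.1064 -0.0037] head -0.139 turn 0.166 tilt 0.01 j [-1.05  0.16  0.71  1.9  -0.12  1.11 -0.43] t 32.55
```

View pics/s5.png

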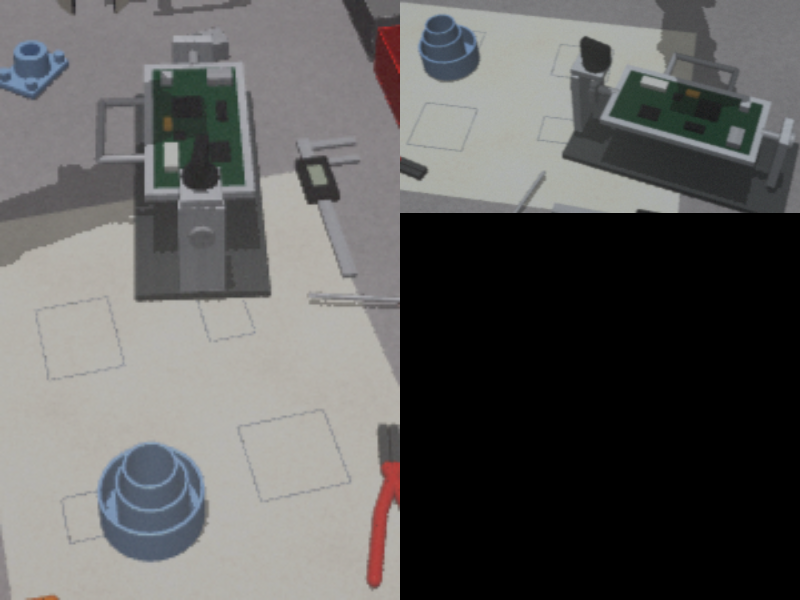

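The board is flipped with components up and the bail on the near side, the cups are nested upright, and the knob is slackened. Next I lock the knob.

```bash
python3 nudge.py '{"steps":[[-0.0369,0.0266,0,0,0.5],[-0.0369,0.0266,0,0,0.5],[-0.0369,0.0266,0,0,0.5],[-0.0369,0.0266,0,0,0.5],[0,0,0,0.083,0.5],[0,0,0,0.083,0.5],[0,0,0,0,0.5],[0,0,0,0,0.5]]}'
python3 -c "
from h import *
to(.539,-.0055,.153,-.305)"
```

```text
clock: 33.55
position: [0.5349, -0.0065, 0.2394]
ee_rot: [-2.529, -1.862, 0.004]
force: [-0.1, 0.3, -0.5]
width: 0.502
gripper_force: 0.0
shift [0.0022 0.0038 0.0864] head -0.302 turn 0.003 tilt 0.002 j [-0.71  0.31  0.83  1.79 -0.25  1.15 -0.11] t 33.55
```

```bash
python3 nudge.py '{"steps":[[0.002,0.0038,0.04,0,0.5],[0,0,0.03,0,0.5],[0,0,0.0164,0,0.5],[0,0,0,0,0.5],[0,0,0,0,0.1],[0,0,0,0,0.1],[0,0,0,0,0.1],[0,0,0,0,0.1],[0,0,0,0,0.1],[0,0,0,0,0.1]]}' 25
python3 nudge.py '{"steps":[[0,0,0,0.1,0.1],[0,0,0,0.14,0.1],[0,0,0,0.14,0.1],[0,0,0,0.14,0.1],[0,0,0,0.14,0.1],[0,0,0,0.14,0.1],[0,0,0,0.14,0.1],[0,0,0,0.14,0.1],[0,0,0,0.14,0.1],[0,0,0,0.1,0.1]]}'
python3 nudge.py '{"steps":[[0,0,0,0.04,0.1],[0,0,0,0.03,0.1],[0,0,0,0.02,0.1],[0,0,0,0,0.1],[0,0,0,0,0.1]]}'
python3 -c "
from h import *
to(.539,-.0055,.153,-1.71);print(probe_bus.observe()['ft_torque'])"
```

```text
clock: 34.55
position: [0.5387, -0.0052, 0.1546]
ee_rot: [-2.53, -1.858, 0.001]
force: [-6.9, 2.2, 7.7]
width: 0.15
gripper_force: 25.0
clock: 35.55
position: [0.5388, -0.0054, 0.1546]
ee_rot: [-3.139, 0.092, 0.003]
force: [-6.5, 1.6, 8.4]
width: 0.147
gripper_force: 25.0
clock: 36.05
position: [0.5388, -0.0054, 0.1546]
ee_rot: [-3.132, 0.224, 0.003]
force: [-6.5, 2.6, 8.7]
width: 0.152
gripper_force: 25.0
shift [0.0002 0.0001 0.0016] head -1.713 turn -0.003 tilt 0.002 j [-0.87  0.57  1.17  1.9  -0.6   1.08 -1.16] t 36.05
[0.32103863 1.61211875 0.14605083]
```

```bash
python3 nudge.py '{"steps":[[0,0,0,0.03,0.1],[0,0,0,0.02,0.1],[0,0,0,0,0.1],[0,0,0,0,0.1]]}'
python3 -c "
from h import *
to(.539,-.0055,.153,-1.71);print(probe_bus.observe()['ft_torque'])"
python3 nudge.py '{"steps":[[0,0,0,0,0.5],[0,0,0,0,0.5],[0,0,0,0,0.5],[0,0,0,0,0.5],[0,0,0,0,0.5],[0,0,-0.03,0,0.5],[0,0,-0.05,0,0.5],[0,0,-0.05,0,0.5],[0,0,0,0,0.5],[0,0,0,0,0.5]]}'
python3 -c "
from h import *
wide();to(.5388,-.0055,.26)
d=shot('wrist');g=cv2.GaussianBlur(d['image'].max(2),(3,3),0)
m=(g<60).astype(np.uint8);m[275:]=0
n,l,s,c=cv2.connectedComponentsWithStats(m)
for i in range(1,n):
    if s[i,4]>800: print(s[i].tolist(),c[i].round(1))
for v in range(205,275,8): print(v,*[f'{g[v,x]:3d}' for x in range(288,342,3)])"
```

```text
clock: 36.45
position: [0.539, -0.0054, 0.1546]
ee_rot: [-3.126, 0.301, 0.003]
force: [-5.5, 0.7, 8.0]
width: 0.152
gripper_force: 25.8
shift [0.     0.0001 0.0016] head -1.763 turn -0.053 tilt 0.002 j [-0.87  0.58  1.18  1.9  -0.61  1.08 -1.2 ] t 36.45
[0.236059   1.53821385 0.58481161]
clock: 37.45
position: [0.5404, -0.0058, 0.2851]
ee_rot: [-3.126, 0.302, -0.003]
force: [0.9, 0.8, -0.2]
width: 0.499
gripper_force: 0.0
scene [ 0.4443 -0.2994  0.035 ] [164, 181, 43, 49, 1478] [184.5 205.4]
side [ 0.4342 -0.3057  0.035 ] [264, 349, 48, 53, 1269] [286.7 375.9]
shift [-0.0004  0.0002  0.0232] head -1.764 turn None tilt 0.002 j [-0.96  0.43  1.27  1.72 -0.42  1.31 -1.37] t 37.55
[150, 62, 65, 46, 1499] [182.7  85.1]
[205, 168, 74, 95, 4737] [244.2 209.8]
[289, 200, 47, 62, 1951] [311.5 229.4]
[128, 215, 40, 34, 1126] [147.2 231.2]
205  59  66 162 168 162  66   9  13  12  13  13  21 109 167 162 161 161 161
213 144 143 100  23  27  22  22  25  25  26  24  22  30  27  24 131 162 160
221  71  47  26  27  26  22  22  26  25  26  25  20  26  27  26  18 157 165
229  77  48  25  25  24  24  20  26  26  26  24  17  24  24  24  18 157 160
237 102  58  62  22  24  23  19  24  25  23  25  15  25  24  27 163 163 163
245 132  61  69 167 170 152  28  23  25  23  21  17 135 131 176 162 153 149
253 155  55  57  57  57  55  25  23  24  23  23  16 110 117 128 140 148 189
261 158 158 176 175 175 204 227  41  35  45  55 136 243 239 239 240 239 241
269 166 167 173 171 171 239 240 240 239 239 239 239 239 240 239 240 242 236
```

```bash
python3 -c "
from cell import arm, probe_bus, get_image
print(arm.sign_off())"
```

```text
the job is handed in; nothing more can be done
None
```

The job is handed in. The two cups present, big and mid, are nested upright in the wide cup, the board is turned over to its stop with components up, and the lock knob is turned home; the judge's verdict was not shown.

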